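Shut the specimen box and hold the magnifier over the beetle

ROBOT

A 6-joint arm with a two-finger parallel gripper is mounted at the origin on the work surface. World frame = base frame: x ahead of the robot, y to its left, z up, the work surface at z = 0. Lengths are in m, angles in rad, forces in N, time in s.
With the tool pointing down it reaches from about 0.325 to 0.875 m from the base axis. Payload 4.4 kg.
Tool frame: the origin (TCP) lies midway between the tips of the shut fingers; the grasp point (between the pads) lies 19 mm behind it; z points along the fingers, y is the direction in which the jaws open and shut (so a half turn about z gives the same grasp; the last joint's range is limited). The gripper opens to 85 mm and grips with 20 to 120 N. Pads are 22 mm wide; open, the fingers measure 114 mm over their backs; the gripper's body (76 mm by 85 mm) begins 54 mm behind the grasp point. The pads swing forward as they close: fully open they stand 13 mm farther back than shut.
Start: joints at [-0.15, 0.207, 1.542, -0, 1.393, -0.15], TCP at [0.575, -0, 0.231] pointing down, gripper open.
Joint ranges: [-2.73, 2.73], [-0.86, 2.22], [0.23, 2.46], [-1.11, 4.25], [0.08, 2.63], [-2.82, 2.82]. Speed limits (rad/s): [2.79, 2.79, 3.14, 3.14, 3.14, 3.14].

INTERFACE

Orientations are given as a unit quaternion [x, y, z, w].
In Python, from bench import * gives the robot as it stands.
- The arm moves only by the tool jog_arm, never from a script. Its argument "increments" is a list of rows, each a list of 3 entries, a list of its own where there are three numbers: the shift along the tool's x, y, z in cm, then the turn, a rotation vector about the tool's x, y, z in rad, then the opening, from 0 (shut) to 1 (fully open). A call has 1 to 8 rows; each row is the pose to reach, as a shift and turn from the pose measured when the call began, along the tool's axes at that moment; what a row does not reach only later rows make up. A row lasts 1/8 s, in which the tool goes at most 62.5 mm and 10.7 degrees, less where a joint would pass 70% of its speed; a pose out of reach is approached as far as the arm can. A call with a gripper value outside its range is refused whole. The fingers move at their own pace and stop on an object; "squeeze" is the grip in N (left out, the last holds). Time passes only in rows, so rows that repeat a pose let the fingers close. It gives the time, the measured TCP pose, the force and the opening at its end, in the units of the state.
- observe(): the state, without advancing time (a new reading comes with each control period).
- camera(name): name is "scene" or "side" or "wrist"; returns a dict with "pixels" (384x512x3 uint8, blue, green, red), "depth" (384x512 float32, m along the optical axis (not along the pixel's ray), 0 where there is no reading), "fov_y" (degrees; the focal length in pixels is half the picture's height over the tangent of half this angle, whatever the lens; pixels are square), "cx", "cy" (the principal point, pixels), "R" (3x3) and "t" (3): a world point X has camera coordinates R X + t. Camera axes: x right, y down, z forward; pixel columns grow to the right and rows downward; lengths in m; the calibration is good to about 2 mm. The wrist camera is an equidistant fisheye: a pixel r from the principal point sees the ray r / f radians off the axis. A picture is of the moment at which its call begins.
- hand_in(): hands the job in, once; it reports no verdict.
The state is a dict: "clock": time; "joint_pos": joint angles; "joint_vel": joint speeds; "tau": joint torques, N m; "tcp_pos": TCP position; "eef_rot": TCP orientation; "wrist_force": force on the tool from outside, world axes, zero at the start; "ft_torque": the same for the moment, N m; "width": finger opening in m.
Only numpy, scipy, OpenCV 4.12 (cv2) and the standard library are available. Lean on these libraries where they do the work, as an engineer would, in place of code of your own. Each camera call takes 0.05 s, during which the arm holds its last target. There are 200 camera calls.

TASK

Get the beetle ready to be looked at: first shut the clear lid of the white specimen box fully, and only then draw the hand magnifier out of its slanted holder. Turn the magnifier so that its lens is level and finish holding it still, lens centred over the beetle, about 10 cm above the closed lid, carried by nothing but the gripper; do not put it down or let go. Leave the jar, the petri dish and the slide box where they are.

Things in the scene. Friction and masses are not known exactly. Their poses are not given: they have to be found in the camera images.
- box: white open-topped specimen box fixed to the desk, 120 (x) x 110 (y) x 40 mm high, walls 4 mm, with a dark beetle on cream foam inside. Origin: centre of its underside, on the desk (z up). Its lid is hinged on the rim at its +x side, the side away from the robot.
- specimen (a point): the middle of the beetle, in the centre of the box, 20 mm above the desk.
- lid_hinge (a point): middle of the lid's hinge axis: on top of the box's +x wall, 40 mm above the desk. The axis runs along the box's y.
- lid (a joint): lid angle in rad: 0 shut flat on the box, growing as it opens up and away from the robot; 1.57 upright. Starts 0.9 to 1.35. Stiff hinge: it stays where left and takes 1 to 2 N at its free edge to turn. It can be pushed shut on its outer face. Clear panel, white rim 12 mm wide; 120 mm from hinge to free edge, 110 mm wide, 5 mm thick.
- lid_edge (a point): middle of the lid's free edge, on its outer (top when shut) face, 120 mm from the hinge axis; shut, that face is 45 mm above the desk. A tab 30 mm wide sticks 10 mm out of this edge. The lid's inner face passes through the hinge axis.
- holder: fixed grey base, 110 (x) x 80 (y) x 12 mm, with a blue sleeve that slants up at 45 degrees towards the holder's +x (away from the robot). Origin: on the desk under the base, 8 mm to the -x side of its centre. The sleeve's pocket is 55 mm deep, 22 x 18 mm wide; its outside is 32 mm wide (y), 28 mm thick. The magnifier is drawn out along the slant.
- holder_mouth (a point): centre of the sleeve's mouth, 69 mm above the desk.
- magnifier: hand magnifier, 237 mm long, 0.14 kg: flat-sided black handle 145 mm long, 18 mm wide (y), 14 mm thick (z), 10 mm neck, clear lens in a red ring 84 mm across, 10 mm thick. Origin: centre of the handle's tail end. x runs along the handle to the lens, z square to the lens. At the start 55 mm of the tail are in the sleeve with 4 mm play, x up the slant (41 degrees above level), y level.
- mag_grip (a point): middle of the bare part of the handle, 100 mm from the tail on the handle's centre line; pinch it here across the 18 mm width (y).
- mag_lens (a point): centre of the lens, 195 mm from the tail on the handle's centre line.
- mag_tail (a point): centre of the handle's tail end (the magnifier's origin).
- jar: bystander: closed jar, 48 mm in diameter, 65 mm high, green cap. Origin: centre of its underside.
- petri: bystander: clear petri dish, 90 mm in diameter, about 20 mm high. Origin: centre of its underside.
- slidebox: bystander: closed white box for microscope slides, 85 x 100 x 32 mm. Origin: centre of its underside.
Not all that is in view belongs to the job. What is meant by the magnifier is not green, and is the larger of those in its own colour. Leave any pink look-alike of the box alone.

How it is judged:
On the way, in this order (a step that is already met when the one before it is completed fails the run):
1. the lid is fully shut (value of joint lid below 0.05 rad), for 0.2 s.
2. the magnifier is out of the holder and lifted clear (height (world z) of mag_tail above 0.09 m and contact force between magnifier and holder below 0.1 N), for 0.1 s.
At the end, for the whole second after the job is handed in: Lid under 0.05 rad; magnifier still (under 0.03 m/s) in the gripper and touching nothing else, lens level within 0.17 rad (either face up), its centre within 25 mm sideways of the beetle and 60 to 140 mm above the lid; jar, petri dish and slide box within 30 mm of their start (value of joint lid below 0.05 rad and (angle between magnifier's own z axis and vertical below 0.17 rad or angle between magnifier's own z axis and vertical above 2.9716 rad) and horizontal distance between mag_lens and specimen below 0.025 m and z of mag_lens in the frame of box between 0.105 and 0.185 m and contact force between the fingers and magnifier above 1 N and height (world z) of mag_tail above 0.07 m and contact force between magnifier and holder below 0.1 N and contact force between magnifier and box below 0.1 N and contact force between magnifier and jar below 0.1 N and contact force between magnifier and petri below 0.1 N and contact force between magnifier and slidebox below 0.1 N and linear speed of magnifier below 0.03 m/s and angular speed of magnifier below 0.2 rad/s and distance of each of jar, petri, slidebox from where it was at the start of the episode below 0.03 m); the arm keeps its last pose, push and grip.
It fails at once if the specimen jar is disturbed (moved over 30 mm) (distance of jar from where it was at the start of the episode above 0.03 m).
It fails at once if the petri dish is disturbed (moved over 30 mm) (distance of petri from where it was at the start of the episode above 0.03 m).
It fails at once if the slide box is disturbed (moved over 30 mm) (distance of slidebox from where it was at the start of the episode above 0.03 m).
It also fails if it takes over 56 s, if anything falls off the work surface, if the arm or the gripper's body presses on something with over 40 N, if the wrist force passes 120 N, or if a joint passes its speed limit or range.

## Working session

There is one attempt and no reset: what is moved stays moved. The work goes in short steps, Python scripts to look and compute and a tool call to move; the robot and the scene stay as the last step left them, time stands still between calls to the robot, and variables do not carry over. Pictures are saved under pics/ and viewed, about 8 in all and at most 12, crops included, and the job is handed in when it is done.

Besides the shell and the picture viewer there is one more tool, called after "Call:" as a command line: name --argument value ..., lists and objects as JSON in quotes. jog_arm: Moves the arm, as the interface text tells. Its arguments: {"type":"object","properties":{"increments":{"type":"array"},"squeeze":{"type":"number"}},"required":["increments"]}

```bash
mkdir -p pics
cat > h.py <<'E'
from bench import *
import numpy as np, cv2
from scipy.spatial.transform import Rotation as Ro
def f(c): return c["pixels"].shape[0]/2/np.tan(np.radians(c["fov_y"])/2)
def cloud(c):
    d=c["depth"]; F=f(c); v,u=np.mgrid[:d.shape[0],:d.shape[1]]
    P=np.stack([(u-c["cx"])/F*d,(v-c["cy"])/F*d,d],-1)
    W=(P-np.array(c["t"]))@np.array(c["R"]); W[d<=0]=np.nan
    return W
E
python3 - <<'E'
from h import *
import pickle
for n in("scene","side"):
    c=camera(n); pickle.dump(c,open(n+".pkl","wb")); cv2.imwrite(f"pics/{n}0.png",c["pixels"])
    print(n,c["fov_y"],np.round(-np.array(c["R"]).T@c["t"],3),np.isfinite(cloud(c)).mean())
print(observe())
E
```

```text
scene 42.338897409707 [ 0.95  -0.596  1.217] 0.9960378011067709
side 45.406143063777755 [0.269 1.387 0.881] 0.9938100179036459
{'clock': 0.1, 'joint_pos': array([-1.50468637e-01,  2.07348886e-01,  1.54283166e+00, -4.01733450e-06,
        1.39350031e+00, -1.50469898e-01]), 'joint_vel': array([ 0.00043104, -0.00154735, -0.00300041, -0.00323448, -0.00026463,
       -0.0024467 ]), 'tau': array([-6.50861111e-04, -3.84093010e+01, -2.92548752e+01, -2.51638894e-04,
        4.84987657e-03,  7.72491080e-05]), 'tcp_pos': array([5.74308598e-01, 1.10281744e-04, 2.30224117e-01]), 'eef_rot': array([ 7.07105698e-01,  7.07107094e-01, -6.20869161e-04, -8.39447902e-04]), 'wrist_force': array([-0.54451152, -0.15399861, -0.15325297]), 'ft_torque': array([-0.02611811, -0.0429017 ,  0.02008419]), 'width': 0.08565514712505588}
```

View pics/scene0.png

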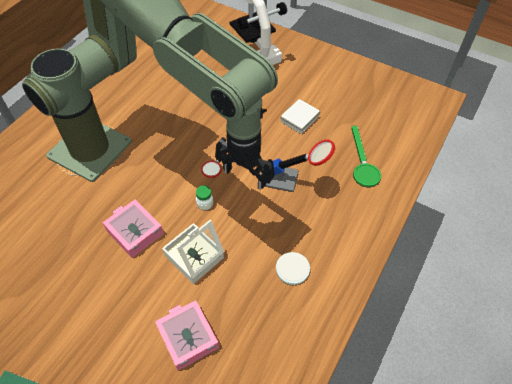

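View pics/side0.png

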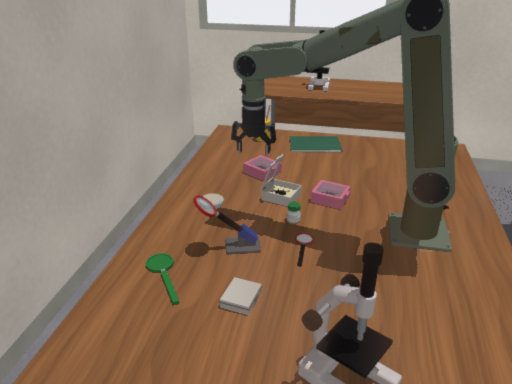

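The scene picture shows the white box with its lid open at (195,252) and pink look-alikes at (133,228) and (187,333). The jar is at (205,197), the petri dish at (293,268) and the slide box at (300,116).

Magnifier candidates are the red one in the slanted holder at (320,152), a small red one lying at (212,168) and a green one at (367,175). The large red one in the holder fits: it is not green and is the larger of the reds.

```bash
cat > m.py <<'E'
from h import *
import pickle
for n in("scene","side"):
    c=pickle.load(open(n+".pkl","rb")); W=cloud(c); p=c["pixels"]; hsv=cv2.cvtColor(p,cv2.COLOR_BGR2HSV)
    H,S,V=[hsv[...,i].astype(int) for i in range(3)]
    red=((H<8)|(H>172))&(S>150)&(V>80)
    blue=(H>105)&(H<130)&(S>120)&(V>60)
    white=(S<60)&(V>140)
    cream=(H>15)&(H<40)&(S<90)&(V>170)
    for name,m in dict(red=red,blue=blue,white=white).items():
        m=m&(W[...,2]>0.004)&(W[...,2]<.3)&(W[...,0]>.2)&(W[...,0]<.95)&(abs(W[...,1])<.7)
        k,l,st,ce=cv2.connectedComponentsWithStats(m.astype(np.uint8))
        for i in range(1,k):
            if st[i,4]<25: continue
            Q=W[l==i]
            print(n,name,st[i],"mean",Q.mean(0).round(3),"min",np.percentile(Q,2,axis=0).round(3),"max",np.percentile(Q,98,axis=0).round(3))
c=pickle.load(open("scene.pkl","rb"))["pixels"]; d=pickle.load(open("side.pkl","rb"))["pixels"]
a=cv2.resize(c[125:285,150:350],(800,640))[:, :]
a=cv2.resize(c[130:290,150:350],(500,400),interpolation=cv2.INTER_CUBIC); 
b=cv2.resize(d[150:270,185:315],(433,400),interpolation=cv2.INTER_CUBIC)[:, :300]
cv2.imwrite("pics/crop1.png",np.hstack([a,b]))
E
python3 m.py
```

```text
scene red [308 139  27  27 181] mean [0.684 0.23  0.164] min [0.645 0.195 0.135] max [0.712 0.274 0.19 ]
scene red [201 169  20   9  27] mean [0.388 0.106 0.009] min [0.356 0.095 0.005] max [0.41  0.129 0.013]
scene blue [273 159  11  16 106] mean [0.569 0.194 0.067] min [0.551 0.183 0.043] max [0.587 0.214 0.081]
scene white [247   0  35  64 840] mean [0.284 0.622 0.14 ] min [0.215 0.591 0.016] max [0.325 0.685 0.246]
scene white [281  99  38  30 620] mean [0.517 0.445 0.033] min [0.473 0.398 0.027] max [0.559 0.496 0.039]
scene white [311 142  20  20 273] mean [0.677 0.236 0.161] min [0.653 0.206 0.14 ] max [0.699 0.266 0.18 ]
scene white [203 162  17  13 152] mean [0.378 0.126 0.008] min [0.355 0.104 0.005] max [0.4   0.148 0.013]
scene white [270 181  23   8  67] mean [0.594 0.182 0.013] min [0.564 0.165 0.009] max [0.625 0.202 0.017]
scene white [196 195  17  15 142] mean [ 0.441 -0.001  0.03 ] min [ 0.415 -0.011  0.007] max [0.454 0.024 0.047]
scene white [110 205  44  39 791] mean [ 0.311 -0.165  0.045] min [ 0.266 -0.21   0.04 ] max [ 0.361 -0.121  0.05 ]
scene white [ 163  2
[... 942 characters left out ...]
44  0.02 ] min [ 0.704 -0.072  0.015] max [ 0.776 -0.007  0.025]
side white [197 199  16  14  93] mean [0.676 0.235 0.16 ] min [0.654 0.212 0.143] max [0.697 0.26  0.18 ]
side white [292 212   9   6  25] mean [0.415 0.028 0.035] min [0.405 0.013 0.022] max [0.428 0.038 0.042]
side white [220 277  41  30 758] mean [0.512 0.454 0.032] min [0.47  0.403 0.028] max [0.554 0.501 0.035]
side white [333 285  26  11 177] mean [0.246 0.642 0.248] min [0.224 0.601 0.221] max [0.264 0.656 0.261]
side white [319 304  10  10  35] mean [0.281 0.658 0.205] min [0.273 0.644 0.203] max [0.289 0.672 0.208]
side white [304 361   8   9  41] mean [0.303 0.671 0.044] min [0.297 0.659 0.039] max [0.31  0.681 0.047]
```

View pics/crop1.png

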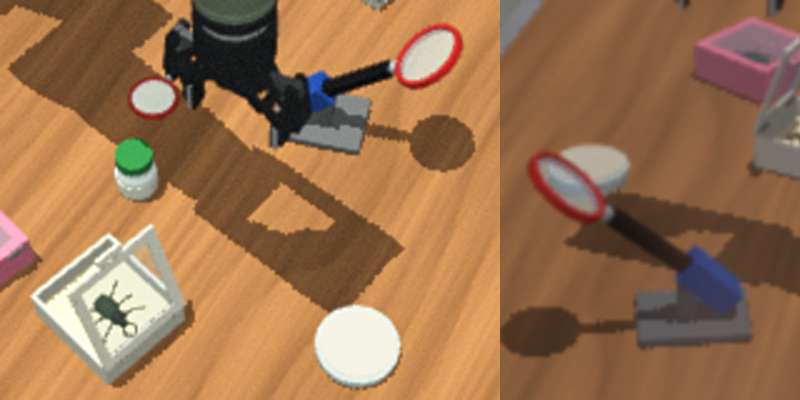

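The crop confirms the target: in the scene view a large red ring on a black handle sits in the blue slanted sleeve. The lens is at about (320,152). The white box's lid leans up from its far side.

```bash
cat > m2.py <<'E'
from h import *
import pickle
box=[];lid=[];lens=[];hand=[];blue=[];base=[]
for n in("scene","side"):
    c=pickle.load(open(n+".pkl","rb")); W=cloud(c); p=c["pixels"]; hsv=cv2.cvtColor(p,cv2.COLOR_BGR2HSV)
    H,S,V=[hsv[...,i].astype(int) for i in range(3)]
    x,y,z=[W[...,i] for i in range(3)]
    w=(S<60)&(V>120)
    nb=(x>.40)&(x<.62)&(y>-.25)&(y<-.07)
    B=W[w&nb&(z>.036)&(z<.0425)]; L=W[w&nb&(z>.055)]
    r=cv2.minAreaRect(B[:,:2].astype(np.float32)); print(n,"box",len(B),r, cv2.boxPoints(r).round(3).tolist())
    F=W[(H>15)&(H<40)&(S<110)&(V>150)&nb&(z<.03)&(z>.008)]; print("foam",len(F),np.percentile(F,[2,50,98],axis=0).round(3).tolist() if len(F) else 0)
    cen=L.mean(0);u,s,vt=np.linalg.svd(L-cen); print("lid",len(L),cen,vt[2],s,"ext",np.percentile(L,[0,1,99,100],axis=0).round(3).tolist())
    # mag
    nm=(x>.5)&(x<.75)&(y>.15)&(y<.3)
    R_=W[((H<8)|(H>172))&(S>150)&(V>80)&nm&(z>.09)]; cen=R_.mean(0);u,s,vt=np.linalg.svd(R_-cen); print("ring",cen,vt[2],s)
    WL=W[w&nm&(z>.12)]; print("lens",np.mean(WL,0))
    Hd=W[(V<70)&(x>.585)&(x<.66)&(y>.17)&(y<.27)&(z>.08)&(z<.16)]; cen=Hd.mean(0);u,s,vt=np.linalg.svd(Hd-cen);print("handle",len(Hd),cen,vt[0],s,np.ptp(Hd,axis=0))
    G=W[(S<60)&(V>60)&nm&(z>.009)&(z<.016)]; 
    if len(G)>20: r=cv2.minAreaRect(G[:,:2].astype(np.float32)); print("base",len(G),r,cv2.boxPoints(r).round(3).tolist())
E
python3 m2.py
```

```text
scene box 146 ((0.4998655319213867, -0.14509209990501404), (0.10997927933931351, 0.12648598849773407), 74.78671264648438) [[0.42399999499320984, -0.18199999630451202], [0.5460000038146973, -0.2150000035762787], [0.574999988079071, -0.10899999737739563], [0.453000009059906, -0.07500000298023224]]
foam 248 [[0.433, -0.209, 0.01], [0.457, -0.172, 0.017], [0.535, -0.101, 0.027]]
lid 1204 [ 0.53754336 -0.15651421  0.11013295] [ 0.90985655 -0.24202172  0.33702602] [1.18390314 1.10263206 0.06340093] ext [[0.506, -0.212, 0.055], [0.51, -0.209, 0.056], [0.566, -0.101, 0.163], [0.571, -0.097, 0.169]]
ring [0.68437298 0.22880326 0.16599457] [ 0.59721907  0.22145492 -0.77090019] [0.38325411 0.34210067 0.03968819]
lens [0.67549026 0.23542392 0.15972349]
handle 139 [0.61522411 0.21064664 0.10731867] [-0.73109893 -0.22437508 -0.64432149] [0.25367833 0.06189363 0.04076418] [0.05873663 0.03080984 0.05465871]
base 324 ((0.5720116496086121, 0.20103946328163147), (0.10651277750730515, 0.08116527646780014), 18.2075252532959) [[0.5090000033378601, 0.22300000488758087], [0.5339999794960022, 0.1459999978542
[... 583 characters left out ...]
2134] ext [[0.506, -0.201, 0.056], [0.506, -0.199, 0.057], [0.563, -0.094, 0.164], [0.565, -0.092, 0.165]]
ring [0.67590071 0.25887142 0.16566397] [ 0.62224766  0.11832862 -0.77382568] [0.28340691 0.21770919 0.03215026]
lens [0.67543741 0.23443189 0.16002112]
handle 120 [0.61303427 0.22297583 0.10707005] [-0.72476527 -0.22335963 -0.6517866 ] [0.22084428 0.06375915 0.04612073] [0.05489574 0.03608067 0.05085762]
base 335 ((0.5670514702796936, 0.20560050010681152), (0.10697603225708008, 0.08240067958831787), 16.588504791259766) [[0.5040000081062317, 0.23000000417232513], [0.527999997138977, 0.1509999930858612], [0.6299999952316284, 0.1809999942779541], [0.6069999933242798, 0.25999999046325684]]
```

Box centre is about (0.4995, -0.145) with yaw -15°, and the lid is at about 1.23 rad. The magnifier grip point is about (0.607, 0.213, 0.098), with yaw 17° and pitch 41°. I'll move in behind the lid, closing the fingers and turning on the way.

Call:
jog_arm --increments '[[[-3, -0.1, 0], [0, 0, 0.18], 0], [[-7, -0.3, 0], [0, 0, 0.36], 0], [[-11, -0.5, 0], [0, 0, 0.54], 0], [[-14.5, -0.7, 0], [0, 0, 0.72], 0], [[-16.3, -0.7, 0], [0, 0, 0.9], 0], [[-16.3, -0.7, 0], [0, 0, 1.08], 0], [[-16.3, -0.7, 0], [0, 0, 1.26], 0], [[-16.3, -0.7, 0], [0, 0, 1.44], 0]]' --squeeze 60

```text
clock: 1.1
tcp_pos: [0.5668, -0.1629, 0.2294]
eef_rot: [0.998, 0.062, -0.002, -0.001]
wrist_force: [0.1, -0.5, 0.5]
width: -0.0
```

Call:
jog_arm --increments '[[[0, 0, 0], [0, 0, 0.18], 0], [[0, 0, 0], [0, 0, 0.36], 0], [[0, 0, 0], [0, 0, 0.39], 0]]'

```text
clock: 1.48
tcp_pos: [0.5665, -0.1627, 0.2288]
eef_rot: [0.991, -0.132, -0.002, -0.0]
wrist_force: [0.4, 0.0, -0.2]
width: 0.0001
```

```bash
cat > w.py <<'E'
from h import *
import sys
def go(pos,R=None):
    "shift (cm) and turn in tool axes to reach world pos / rotation"
    s=observe(); T=Ro.from_quat(s["eef_rot"])
    print("clk",round(s["clock"],2),"tcp",s["tcp_pos"].round(4),"j",s["joint_pos"].round(2),"F",s["wrist_force"].round(1),"w",round(s["width"],4))
    print("tool axes (cols)",T.as_matrix().round(3).tolist())
    for p in np.atleast_2d(pos): print("shift",(T.inv().apply(p-s["tcp_pos"])*100).round(2))
    if R is not None: print("turn",(T.inv()*R).as_rotvec().round(3))
E
cat > lid.py <<'E'
from w import *
ex=np.array([np.cos(np.radians(-15)),np.sin(np.radians(-15))]);C=np.array([.4995,-.145])
P=[]
for th in (1.25,1.1,.95,.8,.65,.5,.35,.2,.1,0,-.04):
    r=.095; x=.06-r*np.cos(th)+.005*np.sin(th)+.011; z=.04+r*np.sin(th)+.005*np.cos(th)
    P.append([*(C+x*ex),z])
P=[[*(C+.075*ex),.131]]+P
go(P,Ro.from_matrix(np.array([[ex[0],ex[1],0],[ex[1],-ex[0],0],[0,0,-1]]).T))
E
python3 lid.py
```

```text
clk 1.48 tcp [ 0.5665 -0.1627  0.2288] j [-0.43  0.24  1.5  -0.    1.4   1.41] F [ 0.4  0.  -0.2] w 0.0001
tool axes (cols) [[0.965, -0.262, -0.005], [-0.262, -0.965, 0.001], [-0.005, -0.0, -1.0]]
shift [0.62 0.02 9.77]
shift [-2.3   0.03  9.72]
shift [-3.64  0.03 10.2 ]
shift [-4.89  0.04 10.88]
shift [-6.03  0.04 11.74]
shift [-7.03  0.05 12.76]
shift [-7.86  0.05 13.92]
shift [-8.51  0.05 15.19]
shift [-8.96  0.05 16.54]
shift [-9.15  0.05 17.48]
shift [-9.24  0.05 18.42]
shift [-9.25  0.05 18.8 ]
turn [-0.     0.005 -0.003]
```

Down behind the lid, then the arc.

Call:
jog_arm --increments '[[[0.8, 0, 3], [0, 0, 0], 0], [[0.8, 0, 6.5], [0, 0, 0], 0], [[0.8, 0, 9.5], [0, 0, 0], 0], [[-0.8, 0, 9.7], [0, 0, 0], 0], [[-2.3, 0, 9.7], [0, 0, 0], 0], [[-3.6, 0, 10.2], [0, 0, 0], 0], [[-4.9, 0, 10.9], [0, 0, 0], 0], [[-6.0, 0, 11.7], [0, 0, 0], 0]]'

```text
clock: 2.48
tcp_pos: [0.5077, -0.1469, 0.112]
eef_rot: [0.991, -0.132, -0.002, -0.0]
wrist_force: [0.7, -0.6, 0.2]
width: -0.0002
```

```bash
python3 lid.py | grep -v tool
```

```text
clk 2.48 tcp [ 0.5077 -0.1469  0.112 ] j [-0.44  0.24  1.76 -0.    1.14  1.39] F [ 0.7 -0.6  0.2] w -0.0002
shift [ 6.65  0.02 -1.93]
shift [ 3.73  0.02 -1.99]
shift [ 2.39  0.03 -1.5 ]
shift [ 1.13  0.03 -0.82]
shift [-0.    0.03  0.03]
shift [-1.    0.03  1.05]
shift [-1.83  0.04  2.21]
shift [-2.48  0.04  3.48]
shift [-2.94  0.04  4.83]
shift [-3.12  0.04  5.76]
shift [-3.22  0.04  6.71]
shift [-3.23  0.04  7.09]
turn [ 0.     0.004 -0.002]
```

Call:
jog_arm --increments '[[[-1.0, 0, 1.0], [0, 0, 0], 0], [[-1.8, 0, 2.2], [0, 0, 0], 0], [[-2.5, 0, 3.4], [0, 0, 0], 0], [[-2.9, 0, 4.8], [0, 0, 0], 0], [[-3.1, 0, 5.7], [0, 0, 0], 0], [[-3.2, 0, 6.5], [0, 0, 0], 0], [[-3.2, 0, 6.9], [0, 0, 0], 0], [[-3.2, 0, 7.0], [0, 0, 0], 0]]'

```text
clock: 3.48
tcp_pos: [0.4763, -0.1383, 0.0446]
eef_rot: [0.991, -0.131, -0.003, -0.0]
wrist_force: [-10.4, 3.6, 27.2]
width: 0.0001
```

Run:
```python
from h import *
s=observe();print(s["tcp_pos"],s["wrist_force"])
c=camera("scene");W=cloud(c);x,y,z=[W[...,i] for i in range(3)]
q=(x>.41)&(x<.6)&(y>-.24)&(y<-.06)
hsv=cv2.cvtColor(c["pixels"],cv2.COLOR_BGR2HSV)
m=q&(hsv[...,1]<70)&(hsv[...,2]>130)&(z>.03)&(z<.2)
print(m.sum(),np.histogram(z[m],bins=[.03,.04,.043,.046,.05,.06,.08,.2]))
cv2.imwrite("pics/s2.png",cv2.resize(c["pixels"][110:310,120:350],(690,600)))
```

```text
[ 0.47626809 -0.13830897  0.04458625] [-10.43657509   3.55665394  27.17932994]
1316 (array([ 68, 192, 567, 459,  26,   0,   4]), array([0.03 , 0.04 , 0.043, 0.046, 0.05 , 0.06 , 0.08 , 0.2  ]))
```

View pics/s2.png

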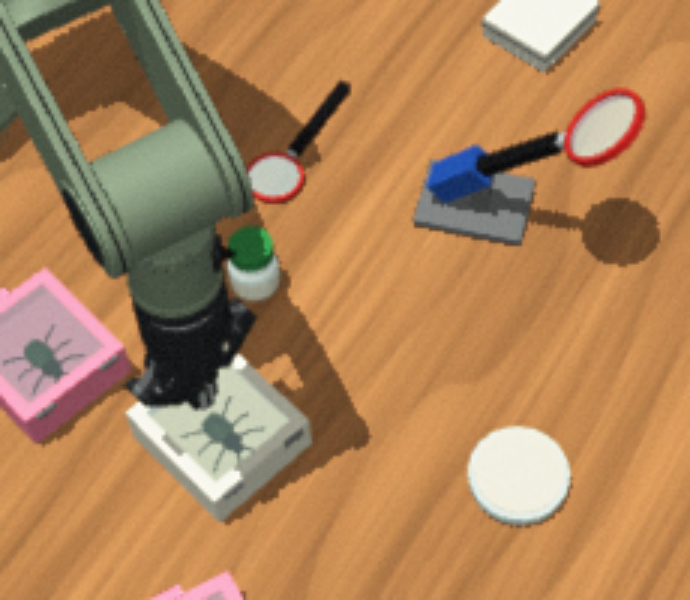

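The picture shows the lid flat and shut, at about (190,250) in full-frame pixels, with the fingertips pressing on its near rim. The magnifier is now unobstructed. I'll hold briefly, lift off and re-measure.

Call:
jog_arm --increments '[[[0, 0, 0], [0, 0, 0], 0], [[0, 0, 0], [0, 0, 0], 0], [[0, 0, -3], [0, 0, 0], 0], [[0, 0, -8], [0, 0, 0], 0.5], [[0, 0, -13], [0, 0, 0], 1], [[0, 0, -18], [0, 0, 0], 1], [[0, 0, -22], [0, 0, 0], 1], [[0, 0, -22], [0, 0, 0], 1]]'

```text
clock: 4.53
tcp_pos: [0.4802, -0.1399, 0.2687]
eef_rot: [0.991, -0.131, 0.001, 0.001]
wrist_force: [1.0, 0.0, 0.1]
width: 0.0855
```

```bash
cat > mm.py <<'E'
from w import *
def mag(names=("scene","side")):
    for n in names:
        c=camera(n);W=cloud(c);x,y,z=[W[...,i] for i in range(3)]
        hsv=cv2.cvtColor(c["pixels"],cv2.COLOR_BGR2HSV);H,S,V=[hsv[...,i].astype(int) for i in range(3)]
        q=(x>.41)&(x<.6)&(y>-.24)&(y<-.06)&(S<70)&(V>130)&(z>.03)&(z<.3)
        print(n,"lid z pct",np.percentile(z[q],[2,50,98]).round(4))
        r=cv2.minAreaRect(W[q][:,:2].astype(np.float32)); print(" box",r)
        q=(x>.41)&(x<.6)&(y>-.24)&(y<-.06)&(V<110)&(S<140)&(z>.01)&(z<.055); v,u=np.nonzero(q)
        F=f(c);d=np.stack([(u-c["cx"])/F,(v-c["cy"])/F,u*0+1],-1)@np.array(c["R"]);o=-np.array(c["R"]).T@c["t"]
        B=o+d*((.02-o[2])/d[:,2])[:,None]; print(" beetle",len(B),np.median(B,0).round(4))
        nm=(x>.5)&(x<.75)&(y>.12)&(y<.32)
        w=(S<70)&(V>130)&nm&(z>.12)&(z<.22);L=W[w];print(" lens",len(L),L.mean(0).round(4))
        h=(V<70)&nm&(z>.075)&(z<.15);Q=W[h];k=Q.mean(0);_,s,vt=np.linalg.svd(Q-k);a=vt[0]*np.sign(vt[0][0])
        print(" handle",len(Q),k.round(4),a.round(3),"yaw",np.degrees(np.arctan2(a[1],a[0])).round(1),"pitch",np.degrees(np.arcsin(a[2])).round(1))
        bl=(H>105)&(H<130)&(S>120)&(V>60)&nm;Q=W[bl];print(" blue",len(Q),Q.mean(0).round(3))
        b=L.mean(0)-k;print(" lens-handle yaw",np.degrees(np.arctan2(b[1],b[0])).round(1))
E
python3 - <<'E'
from mm import *
mag(); go([0,0,0])
E
```

```text
scene lid z pct [0.0357 0.0454 0.0504]
 box ((0.4950973093509674, -0.14324939250946045), (0.11120852828025818, 0.13367348909378052), 75.52178192138672)
 beetle 53 [ 0.5252 -0.1475  0.02  ]
 lens 284 [0.6756 0.2352 0.1598]
 handle 157 [0.6105 0.2097 0.1032] [0.74  0.21  0.639] yaw 15.9 pitch 39.7
 blue 246 [0.556 0.19  0.055]
 lens-handle yaw 21.4
side lid z pct [0.0414 0.0456 0.0496]
 box ((0.4918479323387146, -0.1437002420425415), (0.115058034658432, 0.12954051792621613), 77.10911560058594)
 beetle 96 [ 0.493  -0.1418  0.02  ]
 lens 131 [0.6754 0.2323 0.1591]
 handle 132 [0.6071 0.2214 0.1022] [0.734 0.223 0.642] yaw 16.9 pitch 39.9
 blue 46 [0.546 0.2   0.061]
 lens-handle yaw 9.1
clk 4.62 tcp [ 0.4775 -0.1386  0.2641] j [-0.46  0.02  1.68 -0.    1.45  1.38] F [-0.   0.6  0.1] w 0.0855
tool axes (cols) [[0.965, -0.26, -0.007], [-0.26, -0.965, 0.002], [-0.007, -0.0, -1.0]]
shift [-49.53  -0.94  26.75]
```

```bash
cat > g.py <<'E'
from w import *
y,p=np.radians([17,40.5])
a=np.array([np.cos(p)*np.cos(y),np.cos(p)*np.sin(y),np.sin(p)]);my=np.array([-np.sin(y),np.cos(y),0])
tz=np.cross(a,-my);R=Ro.from_matrix(np.array([a,-my,tz]).T)
g=np.array([.607,.214,.098])
if __name__=="__main__":
    print(tz); go([g-.10*tz, g-.07*tz,g+.018*tz,g+.018*tz+.12*a],R)
E
python3 g.py
```

```text
[ 0.62107026  0.18988023 -0.76040597]
clk 4.62 tcp [ 0.4775 -0.1386  0.2641] j [-0.46  0.02  1.68 -0.    1.45  1.38] F [-0.   0.6  0.1] w 0.0855
tool axes (cols) [[0.965, -0.26, -0.007], [-0.26, -0.965, 0.002], [-0.007, -0.0, -1.0]]
shift [ -2.12 -33.97   9.03]
shift [ -0.46 -35.    11.3 ]
shift [  4.43 -38.04  17.96]
shift [ 12.11 -42.89  10.11]
turn [ 0.196  0.695 -0.537]
```

Call:
jog_arm --increments '[[[0, -4, 0], [0.02, 0.08, -0.06], 1], [[-0.5, -9, 0], [0.05, 0.17, -0.13], 1], [[-1, -14, 0], [0.07, 0.26, -0.2], 1], [[-1.5, -19, 0], [0.1, 0.35, -0.27], 1], [[-2, -24, 0], [0.12, 0.43, -0.33], 1], [[-2, -29, 1], [0.15, 0.52, -0.4], 1], [[-2.1, -33, 4], [0.17, 0.61, -0.47], 1], [[-2.1, -34, 7], [0.196, 0.695, -0.537], 1]]'

```text
clock: 5.62
tcp_pos: [0.5437, 0.1974, 0.1914]
eef_rot: [0.928, 0.141, 0.342, -0.052]
wrist_force: [-0.0, 0.3, -0.3]
width: 0.0853
```

```bash
python3 g.py
```

```text
[ 0.62107026  0.18988023 -0.76040597]
clk 5.62 tcp [0.5437 0.1974 0.1914] j [ 0.14 -0.1   2.12  0.25  0.43  1.22] F [-0.   0.3 -0.3] w 0.0853
tool axes (cols) [[0.726, 0.297, 0.62], [0.226, -0.955, 0.192], [0.649, 0.001, -0.76]]
shift [-1.09  0.27  1.34]
shift [-1.09  0.27  4.34]
shift [-1.09  0.3  13.14]
shift [10.91  0.35 13.14]
turn [-0.003  0.     0.004]
```

Call:
jog_arm --increments '[[[-0.6, 0.2, 0.8], [0, 0, 0], 1], [[-1.1, 0.3, 2.5], [0, 0, 0], 1], [[-1.1, 0.3, 4.3], [0, 0, 0], 1], [[-1.1, 0.3, 5.5], [0, 0, 0], 1], [[-1.1, 0.3, 5.5], [0, 0, 0], 1]]'

```text
clock: 6.25
tcp_pos: [0.5711, 0.2024, 0.1417]
eef_rot: [0.928, 0.141, 0.341, -0.052]
wrist_force: [0.0, -0.1, -0.0]
width: 0.0851
```

Run:
```python
from g import *
go([g+.018*tz],R)
a=camera("wrist")["pixels"];b=camera("side")["pixels"][140:290,160:310]
cv2.imwrite("pics/w1.png",np.hstack([cv2.resize(a,(460,345)),cv2.resize(b,(340,345))]))
```

```text
clk 6.25 tcp [0.5711 0.2024 0.1417] j [0.14 0.06 2.1  0.34 0.3  1.12] F [ 0.  -0.1 -0. ] w 0.0851
tool axes (cols) [[0.727, 0.296, 0.619], [0.226, -0.955, 0.192], [0.648, 0.0, -0.761]]
shift [ 0.04 -0.05  7.57]
turn [-0.002  0.002  0.003]
```

View pics/w1.png

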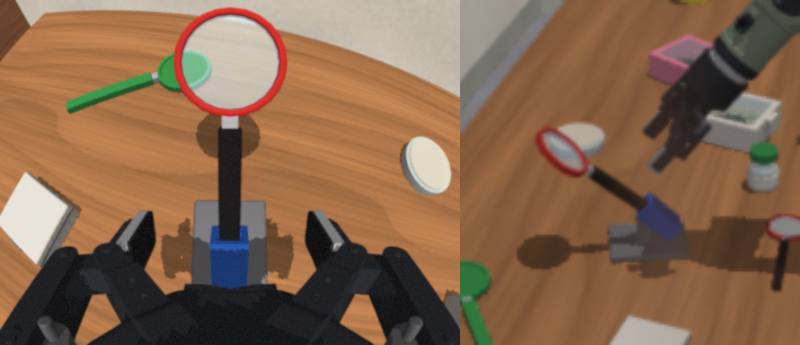

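The handle sits midway between the open fingers: it is at x≈230 in the wrist view, with the fingers at about 140 and 320. Joint 5 is getting close to its lower limit, so I'll take the grasp tilted about 14° less and compensate at the end.

```bash
sed -i 's/^g=/p2=np.radians(26);ax=np.array([np.cos(p2)*np.cos(y),np.cos(p2)*np.sin(y),np.sin(p2)]);tz=np.cross(ax,-my);R=Ro.from_matrix(np.array([ax,-my,tz]).T)\ng=/; s/np.array(\[.607,.214,.098\])/np.array([.607,.2135,.098])/' g.py
python3 - <<'E'
from g import *
go([g-.06*tz,g-.02*tz,g+.018*tz],R)
E
```

```text
clk 6.35 tcp [0.571  0.2025 0.1427] j [0.14 0.06 2.1  0.34 0.3  1.12] F [ 0.9  0.4 -1.1] w 0.0854
tool axes (cols) [[0.726, 0.297, 0.62], [0.226, -0.955, 0.192], [0.649, 0.001, -0.76]]
shift [1.46 0.01 0.03]
shift [0.46 0.01 3.9 ]
shift [-0.49  0.02  7.58]
turn [-0.002 -0.253  0.004]
```

Call:
jog_arm --increments '[[[0.7, 0, 0], [0, -0.13, 0], 1], [[1.4, 0, 0], [0, -0.253, 0], 1], [[1.0, 0, 1.9], [0, -0.253, 0], 1], [[0.5, 0, 3.9], [0, -0.253, 0], 1], [[0, 0, 5.8], [0, -0.253, 0], 1], [[-0.4, 0, 7.3], [0, -0.253, 0], 1], [[-0.5, 0, 7.6], [0, -0.253, 0], 1], [[-0.5, 0, 7.6], [0, -0.253, 0], 1]]'

```text
clock: 7.35
tcp_pos: [0.6146, 0.216, 0.0819]
eef_rot: [0.963, 0.146, 0.223, -0.033]
wrist_force: [-0.3, -0.2, 0.5]
width: 0.0854
```

```bash
python3 g.py
```

```text
[ 0.41921641  0.12816732 -0.89879405]
clk 7.35 tcp [0.6146 0.216  0.0819] j [0.18 0.31 1.84 0.1  0.55 1.37] F [-0.3 -0.2  0.5] w 0.0854
tool axes (cols) [[0.858, 0.297, 0.419], [0.267, -0.955, 0.129], [0.439, 0.001, -0.899]]
shift [-1.00e-02  0.00e+00 -1.18e+01]
shift [-0.01  0.   -8.8 ]
shift [-0.01  0.02  0.  ]
shift [11.6   0.06 -3.  ]
turn [-0.001 -0.     0.004]
```

Close on the handle.

Call:
jog_arm --increments '[[[0, 0, 0], [0, 0, 0], 0], [[0, 0, 0], [0, 0, 0], 0], [[0, 0, 0], [0, 0, 0], 0], [[0, 0, 0], [0, 0, 0], 0], [[0, 0, 0], [0, 0, 0], 0], [[0, 0, 0], [0, 0, 0], 0]]' --squeeze 70

```text
clock: 8.1
tcp_pos: [0.6147, 0.216, 0.0822]
eef_rot: [0.963, 0.146, 0.223, -0.033]
wrist_force: [-2.2, -0.7, 2.3]
width: 0.0164
```

Run:
```python
from g import *
d=np.array([np.cos(np.radians(43))*np.cos(y),np.cos(np.radians(43))*np.sin(y),np.sin(np.radians(43))])
t=observe()["tcp_pos"]
go([t+k*d for k in(.03,.06,.09,.12)])
```

```text
clk 8.1 tcp [0.6147 0.216  0.0822] j [0.18 0.31 1.84 0.1  0.55 1.37] F [-2.2 -0.7  2.3] w 0.0164
tool axes (cols) [[0.858, 0.296, 0.419], [0.267, -0.955, 0.13], [0.439, 0.001, -0.899]]
shift [ 2.87  0.01 -0.88]
shift [ 5.74  0.02 -1.75]
shift [ 8.61  0.03 -2.63]
shift [11.48  0.04 -3.5 ]
```

Call:
jog_arm --increments '[[[0.7, 0, -0.2], [0, 0, 0], 0], [[1.7, 0, -0.5], [0, 0, 0], 0], [[2.9, 0, -0.9], [0, 0, 0], 0], [[4.2, 0, -1.3], [0, 0, 0], 0], [[5.7, 0, -1.75], [0, 0, 0], 0]]'

```text
clock: 8.72
tcp_pos: [0.6574, 0.2293, 0.1241]
eef_rot: [0.963, 0.146, 0.223, -0.033]
wrist_force: [-0.7, 0.0, -1.7]
width: 0.0166
```

Call:
jog_arm --increments '[[[1.4, 0, -0.4], [0, 0, 0], 0], [[2.9, 0, -0.9], [0, 0, 0], 0], [[4.3, 0, -1.3], [0, 0, 0], 0], [[5.7, 0, -1.8], [0, 0, 0], 0], [[6, 0, -3.5], [0, 0, 0], 0], [[6, 0, -5.5], [0, 0, 0], 0], [[6, 0, -6.5], [0, 0, 0], 0], [[6, 0, -6.5], [0, 0, 0], 0]]'

```text
clock: 9.72
tcp_pos: [0.6816, 0.2368, 0.2108]
eef_rot: [0.963, 0.146, 0.224, -0.034]
wrist_force: [-0.4, 1.1, -1.2]
width: 0.0166
```

Run:
```python
from g import *
go([0,0,0])
a=camera("scene")["pixels"][60:300,110:430];b=camera("side")["pixels"][90:290,130:310]
cv2.imwrite("pics/p1.png",np.hstack([cv2.resize(a,(440,330)),cv2.resize(b,(297,330))]))
```

```text
clk 9.72 tcp [0.6816 0.2368 0.2108] j [0.19 0.27 1.58 0.06 0.84 1.43] F [-0.4  1.1 -1.2] w 0.0166
tool axes (cols) [[0.857, 0.296, 0.422], [0.266, -0.955, 0.13], [0.442, 0.001, -0.897]]
shift [-74.01   2.4  -12.96]
```

View pics/p1.png

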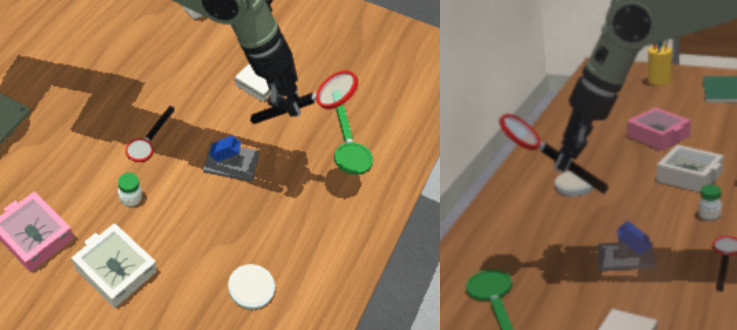

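The magnifier is out and clear of the holder: it is up at about (340,90) in the left view, the sleeve is empty and the lid is still shut. Next I'll measure how it sits in the gripper.

```bash
cat > lensfit.py <<'E'
from w import *
def lens(guess,names=("scene","side"),verbose=True):
    out=[]
    for n in names:
        c=camera(n);W=cloud(c);hsv=cv2.cvtColor(c["pixels"],cv2.COLOR_BGR2HSV);H,S,V=[hsv[...,i].astype(int) for i in range(3)]
        red=((H<8)|(H>172))&(S>140)&(V>70)&(np.linalg.norm(W-guess,axis=-1)<.07)&(W[...,2]>.08)
        k,l,st,_=cv2.connectedComponentsWithStats(cv2.dilate(red.astype(np.uint8),np.ones((3,3))))
        i=1+np.argmax(st[1:,4]);hull=cv2.convexHull(np.argwhere((l==i)&red)[:,::-1].astype(np.int32))
        m=np.zeros(red.shape,np.uint8);cv2.fillConvexPoly(m,hull,1)
        e=cv2.fitEllipse(hull.astype(np.float32))
        Q=W[(m>0)&(np.linalg.norm(W-guess,axis=-1)<.07)];k0=np.median(Q,0);_,s,vt=np.linalg.svd(Q-k0);nn=vt[2]*np.sign(vt[2][2])
        d=np.abs((Q-k0)@nn);Q=Q[d<.012];k0=Q.mean(0);_,s,vt=np.linalg.svd(Q-k0);nn=vt[2]*np.sign(vt[2][2])
        # ellipse centre ray onto plane through lens
        F=f(c);ray=np.array([(e[0][0]-c["cx"])/F,(e[0][1]-c["cy"])/F,1])@np.array(c["R"]);o=-np.array(c["R"]).T@c["t"]
        P=o+ray*((k0-o)@nn/(ray@nn)); print(n,len(Q),"centre",P.round(4),"mean",k0.round(4),"n",nn.round(3),"ell",np.round(e[1],1)); out.append((P,nn,o,ray))
    if len(out)==2:
        (A,r1),(B,r2)=[(q[2],q[3]/np.linalg.norm(q[3])) for q in out]
        M=np.array([r1,-r2]).T;t=np.linalg.lstsq(M,B-A,rcond=None)[0];X,Y=A+t[0]*r1,B+t[1]*r2
        print("tri",((X+Y)/2).round(4),"gap",np.linalg.norm(X-Y).round(4)); return (X+Y)/2,out
    return out[0][0],out
E
python3 - <<'E'
from lensfit import *
s=observe();T=Ro.from_quat(s["eef_rot"]);M=T.as_matrix()
g0=s["tcp_pos"]-.018*M[:,2]; p=np.radians(14.5)
ax=np.cos(p)*M[:,0]-np.sin(p)*M[:,2]
print("pred lens",g0+.095*ax,"pred n",np.cos(p)*-M[:,2]-np.sin(p)*M[:,0])
P,o=lens(g0+.095*ax)
print("in tool: centre",T.inv().apply(P-s["tcp_pos"]).round(4),"normals",[T.inv().apply(q[1]).round(3).tolist() for q in o])
E
```

```text
pred lens [0.74241031 0.25578934 0.28661835] pred n [-0.62114909 -0.19224391  0.75974739]
scene 614 centre [0.7464 0.2528 0.2893] mean [0.7463 0.2529 0.2892] n [-0.612 -0.2    0.765] ell [21.9 34.8]
side 320 centre [0.7408 0.2619 0.2865] mean [0.7408 0.2613 0.2863] n [-0.618 -0.174  0.766] ell [13.6 28.5]
tri [0.7441 0.2572 0.2839] gap 0.0025
in tool: centre [ 0.0926 -0.0009 -0.0385] normals [[-0.242, 0.01, -0.97], [-0.24, -0.016, -0.971]]
```

```bash
cat > fin.py <<'E'
from w import *
y,p=np.radians([-16,-14])
tx=np.array([np.cos(p)*np.cos(y),np.cos(p)*np.sin(y),np.sin(p)]);my=np.array([-np.sin(y),np.cos(y),0])
R=Ro.from_matrix(np.array([tx,-my,np.cross(tx,-my)]).T)
t=np.array([.4998,-.145,.147])-R.apply([.0935,-.0005,-.0405])
print(t); go([t+[0,0,.08],t],R)
E
python3 fin.py
```

```text
[ 0.40303569 -0.11777343  0.13032272]
clk 9.93 tcp [0.681  0.2366 0.2078] j [0.19 0.27 1.58 0.06 0.84 1.43] F [-0.1 -0.8 -2.2] w 0.0163
tool axes (cols) [[0.858, 0.296, 0.419], [0.267, -0.955, 0.129], [0.438, 0.001, -0.899]]
shift [-33.2   25.61 -16.45]
shift [-36.7   25.61  -9.26]
turn [-0.061 -0.678  0.589]
```

Call:
jog_arm --increments '[[[-1.5, 1.1, -0.7], [0, -0.03, 0.03], 0], [[-4, 3, -2], [-0.01, -0.08, 0.07], 0], [[-7, 5.4, -3.5], [-0.01, -0.14, 0.12], 0], [[-10, 7.7, -5], [-0.02, -0.2, 0.18], 0], [[-13, 10, -6.4], [-0.02, -0.27, 0.23], 0], [[-16, 12.3, -7.9], [-0.03, -0.33, 0.28], 0], [[-18.5, 14.3, -9.2], [-0.03, -0.38, 0.33], 0], [[-20, 15.4, -9.9], [-0.04, -0.41, 0.355], 0]]'

```text
clock: 10.92
tcp_pos: [0.5125, 0.0217, 0.2092]
eef_rot: [0.999, -0.028, 0.015, -0.022]
wrist_force: [-0.2, -0.1, -1.5]
width: 0.0166
```

```bash
python3 fin.py
```

```text
[ 0.40303569 -0.11777343  0.13032272]
clk 10.93 tcp [0.5125 0.0217 0.2092] j [-0.16  0.07  1.74  0.05  1.3   1.46] F [-0.2 -0.1 -1.5] w 0.0166
tool axes (cols) [[0.998, -0.054, 0.032], [-0.056, -0.997, 0.044], [0.03, -0.045, -0.999]]
shift [-10.14  14.5   -1.07]
shift [-10.38  14.86   6.92]
turn [-0.021 -0.268  0.229]
```

Call:
jog_arm --increments '[[[-1.5, 2.1, -0.2], [0, -0.04, 0.03], 0], [[-3.5, 5, -0.4], [-0.01, -0.09, 0.08], 0], [[-5.5, 7.9, -0.6], [-0.01, -0.15, 0.13], 0], [[-7.5, 10.7, -0.8], [-0.02, -0.2, 0.17], 0], [[-9, 13, -1], [-0.02, -0.24, 0.2], 0], [[-10.1, 14.5, -1.1], [-0.02, -0.268, 0.229], 0], [[-10.1, 14.5, -1.1], [-0.02, -0.268, 0.229], 0], [[-10.1, 14.5, -1.1], [-0.02, -0.268, 0.229], 0]]'

```text
clock: 11.92
tcp_pos: [0.4038, -0.1173, 0.2106]
eef_rot: [0.983, -0.138, -0.121, -0.018]
wrist_force: [0.7, -0.1, -1.0]
width: 0.0171
```

```bash
python3 fin.py
```

```text
[ 0.40303569 -0.11777343  0.13032272]
clk 11.93 tcp [ 0.4038 -0.1173  0.2106] j [-0.46  0.07  1.76 -0.04  1.55  1.4 ] F [ 0.7 -0.1 -1. ] w 0.0171
tool axes (cols) [[0.933, -0.275, -0.232], [-0.267, -0.961, 0.068], [-0.242, -0.002, -0.97]]
shift [-0.05  0.07  0.04]
shift [1.89 0.08 7.8 ]
turn [-0.002 -0.     0.001]
```

Call:
jog_arm --increments '[[[0.3, 0, 1.2], [0, 0, 0], 0], [[0.8, 0, 3.2], [0, 0, 0], 0], [[1.3, 0, 5.2], [0, 0, 0], 0], [[1.7, 0.1, 6.9], [0, 0, 0], 0], [[1.9, 0.1, 7.6], [0, 0, 0], 0], [[1.9, 0.1, 7.8], [0, 0, 0], 0], [[1.9, 0.1, 7.8], [0, 0, 0], 0], [[1.9, 0.1, 7.8], [0, 0, 0], 0]]'

```text
clock: 12.92
tcp_pos: [0.4037, -0.1182, 0.131]
eef_rot: [0.983, -0.138, -0.12, -0.018]
wrist_force: [0.4, 0.2, -1.6]
width: 0.0168
```

Run:
```python
from lensfit import *
import fin
P,o=lens(np.array([.4998,-.145,.147]))
c=camera("scene");b=camera("side");W=cloud(c)
for n,r in dict(jar=(.44,0,.06),petri=(.75,-.047,.02),slide=(.517,.445,.033)).items():
    x,y,z=[W[...,i] for i in range(3)];m=(np.hypot(x-r[0],y-r[1])<.08)&(z>.012)&(z<.08); print(n,m.sum(),W[m].mean(0).round(3))
cv2.imwrite("pics/f1.png",np.hstack([cv2.resize(c["pixels"][110:310,90:330],(430,358)),cv2.resize(b["pixels"][100:260,200:370],(370,358))]))
```

```text
[ 0.40303569 -0.11777343  0.13032272]
clk 12.93 tcp [ 0.4037 -0.1182  0.131 ] j [-0.46  0.16  1.84 -0.04  1.38  1.4 ] F [ 0.4  0.2 -1.6] w 0.0168
tool axes (cols) [[0.933, -0.275, -0.231], [-0.267, -0.961, 0.068], [-0.24, -0.001, -0.971]]
shift [-1.98 -0.03 -7.68]
shift [-0.05 -0.02  0.08]
turn [-0.001 -0.002  0.001]
scene 811 centre [ 0.5018 -0.1463  0.151 ] mean [ 0.5019 -0.1462  0.151 ] n [-0.003  0.009  1.   ] ell [29.8 34. ]
side 66 centre [ 0.4976 -0.1215  0.1495] mean [ 0.4978 -0.1113  0.15  ] n [-0.015 -0.042  0.999] ell [ 7.4 18.3]
tri [ 0.499  -0.1416  0.1404] gap 0.0032
jar 334 [0.436 0.006 0.05 ]
petri 837 [ 0.75  -0.046  0.02 ]
slide 723 [0.518 0.442 0.031]
```

View pics/f1.png

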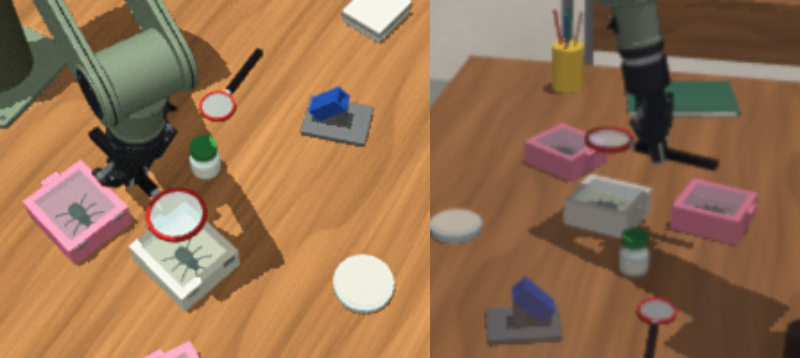

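The lens hangs level over the closed box: the ring is at about (177,213) in the left view and the lid is flat. The scene-view fit puts it about 2–3 mm from the beetle sideways, at z ≈ 0.15. The bystanders haven't moved, so I'm handing in.

```bash
python3 -c "
from bench import *
print(abs(observe()['joint_vel']).max()); print(hand_in())"
```

```text
0.0019224921010640064
the job is handed in; nothing more can be done
None
```

I shut the lid, drew the large red magnifier out of its holder and handed the job in at about 13 s of the 56 s allowed. The arm is holding the lens level over the beetle.

**Lid:** I pushed it shut with closed fingers until the tips pressed on it with about 27 N. After I lifted off, its outer face measured about 45 mm above the desk, which is fully shut. The last picture still showed it flat.

**Magnifier:** I drew it out along the slant with a 70 N pinch, taking the grasp about 14° less tilted than the handle because joint 5 was nearing its limit. I made up for that when levelling the lens.

**Final position:** In the scene view, the lens was tilted by about 0.01 rad. Its centre was at (0.502, -0.146, 0.151), 2–3 mm sideways from the beetle and about 10.5 cm above the lid. The arm was still, with joint speeds under 0.002 rad/s.

**Bystanders:** The jar, petri dish and slide box appeared to be where they started, to within a few millimetres.

**Disagreement:** The side camera's lens fit put the centre about 24 mm off in y, close to the 25 mm limit. It used only 66 pixels on a nearly edge-on ring, so I didn't rely on it. Intersecting the two views put the centre at (0.499, -0.142, 0.140), within 4 mm of the beetle sideways and still inside the height range.

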